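Refit the battery cover of a bench instrument

TASK

The white instrument lies on its face with its battery compartment open. Refit the grey cover that has a lip: with its top edge (the end away from the lip) raised, hook the lip under the instrument's ledge, then swing the top edge down until the cover lies flat and fully home in the recess, and let go. Leave the square blank plate where it is.

Things in the scene. Friction and masses are not known exactly. Their poses are not given: they have to be found in the camera images.
- instrument: White case, 142x96x64 mm, fixed. Origin: underside, below the middle of its opening; z up, x away from the ledge (roughly away from robot). In mm: recess x -46..46, y -40..40, seat z 44, case top z 64 (corners 66); a well with cells in the seat's middle. At the -x end a ledge (z 60..64, edge at x -46) covers a slot z 44..60 running back to x -76. Plain wall at x 46.
- cover: Loose grey cover, about 130 g, flat on the bench, lip roughly towards the robot. Body 80x60x18 mm; origin: centre of its underside; z up, x from lip to top edge (body x -40..40). Lip at -x: z 0..4, 48 wide, out to x -64. Black rib to hold it by: x -20..20, y -8..8, z 18..48. Home: origin at instrument x -6..6, y -10..10, z 44, axes alike.
- lip_tip (a point): Middle of the cover's lip tip: cover frame x -64, y 0, z 2 mm; axes as the cover.
- blank_plate: Loose square grey plate without a lip, 76x76x12 mm, screws in its corners, same kind of black rib (40x16 mm, 30 high) on top; origin at the centre of its underside. Lies nearer the robot than the cover. Not to be used.

How it is judged:
By the outcome, as a careful person would: the job done as asked, in the order asked, and still so for the second after the job is handed in, with the robot touching nothing.
It also fails if it takes over 38 s, if anything falls off the work surface, if the arm or the gripper's body presses on something with over 40 N, if the wrist force passes 120 N, or if a joint passes its speed limit or range.

ROBOT

A 6-joint arm with a two-finger parallel gripper is mounted at the origin on a cart in front of the work surface, level with it; the furniture and walls round the work are solid. World frame = base frame: x ahead of the robot, y to its left, z up, the work surface at z = 0. Lengths are in m, angles in rad, forces in N, time in s.
With the tool pointing down it reaches from about 0.375 to 0.9 m from the base axis. Payload 3.1 kg.
Tool frame: the origin (TCP) lies at the centre of the arm's flange, where the gripper is bolted on; the fingertips stand 173 mm ahead of it and the grasp point (between the pads) lies 155 mm ahead of it; z points along the fingers, x is the direction in which the jaws open and shut, and the axes are right-handed (so a half turn about z gives the same grasp; the last joint's range is limited). The gripper opens to 85 mm and grips with 20 to 120 N. Pads are 22 mm wide; open, the fingers measure 114 mm over their backs; the gripper's body (76 mm by 85 mm) begins 54 mm behind the grasp point. The pads swing forward as they close: fully open they stand 13 mm farther back than shut.
Start: joints at [-0.178, 0.527, 1.433, -0, 1.181, -0.178], TCP at [0.625, 0, 0.405] pointing down, gripper open.
Joint ranges: [-3.08, 3.08], [-0.75, 2.2], [0.22, 2.44], [-1.43, 4.57], [0, 2.65], [-2.85, 2.85]. Speed limits (rad/s): [2.79, 2.79, 3.14, 3.14, 3.14, 3.14].

INTERFACE

Orientations are given as a unit quaternion [x, y, z, w].
In Python, from station import manip gives the robot as it stands.
- The arm moves only by the shell command python3 -m jog 'ROWS' [OPENING] [FORCE]. ROWS is JSON, a list that holds one entry, the list of rows, each a list of 4 numbers: the shift along the world's x, y, z in mm, then the turn about the world's z in degrees. A call has exactly 8 rows; each row shifts and turns the commanded pose from where the row before left it; what a row does not reach is not made up. A row lasts 1/8 s, in which the tool goes at most 62.5 mm and 10.7 degrees, less where a joint would pass 70% of its speed; a pose out of reach is approached as far as the arm can. A call is refused whole if a number of a shift passes 62.5 or a number of a turn 10.7, either way. A call with a gripper value outside its range is refused whole. OPENING is the opening in per cent of the stroke, from 0 (shut) to 100 (fully open), set as the call begins (- or left out, the last holds). The fingers move at their own pace and stop on an object; FORCE is the grip in N (left out, the last holds). Time passes only in rows, so rows that do not move let the fingers close, or fill a call up. It gives the time, the measured TCP pose, the force and the opening at its end, in the units of the state.
- manip.sense(): the state, without advancing time (a new reading comes with each control period).
- manip.snapshot(name): name is "scene" or "side" or "wrist"; returns the picture (400x640x3 uint8, red, green, blue); there is no depth.
- manip.camera_info(name): a dict with "fx", "fy", "cx", "cy" (pixels), "R" (3x3) and "t" (3): a world point X has camera coordinates R X + t. Camera axes: x right, y down, z forward; pixel columns grow to the right and rows downward; lengths in m; the calibration is good to about 2 mm. A picture is of the moment at which its call begins: read the wrist's pose just before it. camera_info takes no time and is no camera call; for the wrist camera it gives the pose at the moment of the call.
- manip.sign_off(): hands the job in, once; it reports no verdict.
The state is a dict: "t": time; "q": joint angles; "qd": joint speeds; "tau": joint torques, N m; "tcp_pos": TCP position; "tool_rot": TCP orientation; "force": force on the tool from outside, world axes, zero at the start; "ft_torque": the same for the moment, N m; "finger_gap": opening from 0.0 (shut) to 1.0 (fully open).
Only numpy, scipy, OpenCV 4.12 (cv2) and the standard library are available. Lean on these libraries where they do the work, as an engineer would, in place of code of your own. Each camera call takes 0.05 s, during which the arm holds its last target. There are 200 camera calls.

## Working session

There is one attempt and no reset: what is moved stays moved. The work goes in short steps, Python scripts to look and compute and a shell command to move; the robot and the scene stay as the last step left them, time stands still between calls to the robot, and variables do not carry over. Pictures are saved under pics/ and viewed, about 8 in all and at most 12, crops included, and the job is handed in when it is done.

```bash
mkdir -p pics
cat > h.py <<'E'
import numpy as np, cv2
from station import manip
def snap(n,f):
    c=manip.camera_info(n); im=manip.snapshot(n); cv2.imwrite('pics/'+f,im[:,:,::-1]); return im,c
def ray(c,u,v,z):
    R=np.array(c['R']);t=np.array(c['t']);o=-R.T@t
    d=R.T@np.array([(u-c['cx'])/c['fx'],(v-c['cy'])/c['fy'],1]); s=(z-o[2])/d[2]; return o+s*d
def proj(c,X):
    p=np.array(c['R'])@np.array(X)+np.array(c['t']); return p[0]/p[2]*c['fx']+c['cx'],p[1]/p[2]*c['fy']+c['cy']
E
python3 - <<'E'
from h import *
for n in('scene','wrist','side'):
    im,c=snap(n,n+'0.png'); R=np.array(c['R']);print(n,-R.T@np.array(c['t']),R[2],c['fx'])
a,b=[cv2.imread(f'pics/{n}0.png') for n in('scene','side')]
E
```

```text
scene [ 0.03998912 -0.72036424  0.61362438] [ 0.58023495  0.47659809 -0.6604405 ] 415.51977439991254
wrist [0.62479093 0.0703752  0.3737768 ] [-0.00153472 -0.27702083 -0.96086269] 338.5659378660028
side [ 0.24535479 -1.00988837  0.45026404] [ 0.35708553  0.80237396 -0.47821121] 448.83833413423315
```

View pics/scene0.png

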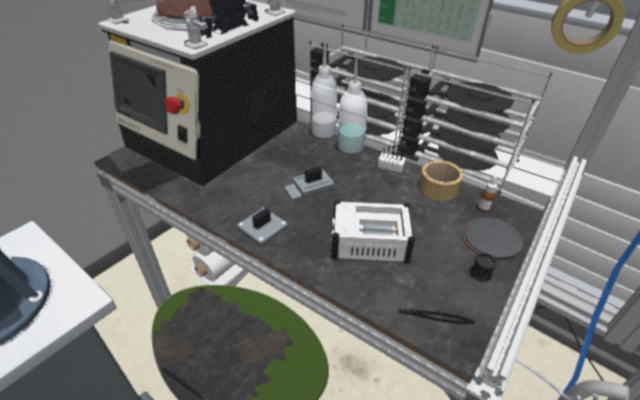

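View pics/wrist0.png

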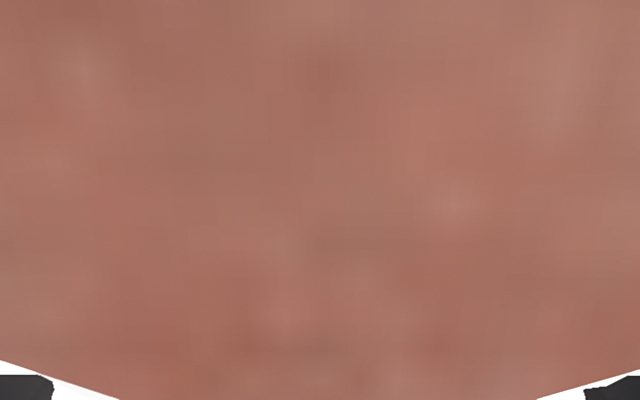

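Run:
```python
from h import *
c=manip.camera_info('scene');s=manip.sense();print(s['t'],s['q'],s['tcp_pos'],s['tool_rot'],s['finger_gap'])
print([np.round(proj(c,X)) for X in ([.625,0,.405],[.625,0,.23],[0,0,0],[.625,0,0])])
for n,u,v,z in(('rib cov',313,173,.048),('cov',313,184,.018),('lip',293,190,.003),('blank rib',261,214,.042),('blank',262,225,.012),('inst',373,217,.064),('edge fr',100,172,0),('mach',205,180,0),('mach',120,140,0)):
    print(n,ray(c,u,v,z).round(3))
```

```text
0.15 [-1.78488169e-01  5.28264538e-01  1.43359844e+00 -1.08734244e-05
  1.18143765e+00 -1.78463095e-01] [6.24737684e-01 8.29216872e-05 4.03953902e-01] [ 9.99999635e-01 -1.04689949e-05 -8.41315010e-04 -1.46659940e-04] 1.0020979539880757
[array([224., -22.]), array([236.,  64.]), array([-16., 305.]), array([247., 150.])]
rib cov [ 0.61  -0.239  0.048]
cov [ 0.608 -0.24   0.018]
lip [ 0.576 -0.207  0.003]
blank rib [ 0.444 -0.241  0.042]
blank [ 0.443 -0.241  0.012]
inst [ 0.56  -0.432  0.064]
edge fr [0.33  0.206 0.   ]
mach [ 0.473 -0.017  0.   ]
mach [ 0.439  0.298 -0.   ]
```

View pics/side0.png

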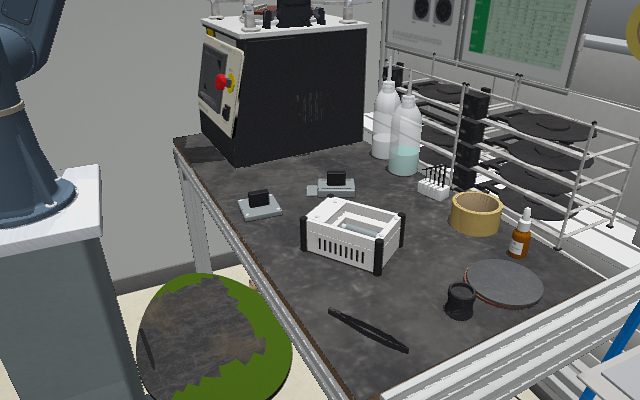

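Run:
```python
from h import *
c=manip.camera_info('scene');d=manip.camera_info('side')
for z in (.15,.2,.25,.3): print(z,np.round(proj(c,[.473,-.017,z])),np.round(proj(d,[.473,-.017,z])))
print(np.round(proj(d,[.473,-.017,0])),[np.round(proj(d,[.625,0,z])) for z in(.23,.3,.4)])
def tri(p,q):
    A=[];b=[]
    for k,(u,v) in((c,p),(d,q)):
        R=np.array(k['R']);o=-R.T@np.array(k['t']);r=R.T@np.array([(u-k['cx'])/k['fx'],(v-k['cy'])/k['fy'],1]);r/=np.linalg.norm(r)
        P=np.eye(3)-np.outer(r,r);A.append(P);b.append(P@o)
    return np.linalg.solve(sum(A),sum(b))
print('top corner',tri((195,50),(235,28)),'far',tri((293,12),(366,24)),'post',tri((194,18),(254,2)))
a=cv2.imread('pics/scene0.png')[0:80,90:310];b=cv2.imread('pics/side0.png')[0:80,190:410]
cv2.imwrite('pics/m.png',cv2.resize(np.vstack([a,b]),None,fx=3.5,fy=3.5))
```

```text
0.15 [193. 125.] [237. 105.]
0.2 [188. 104.] [234.  83.]
0.25 [183.  81.] [232.  60.]
0.3 [177.  56.] [230.  36.]
[243. 165.] [array([295.,  61.]), array([294.,  30.]), array([292., -19.])]
top corner [ 0.47277621 -0.07777149  0.32471466] far [ 0.80047145 -0.01958681  0.30476465] post [ 0.52952426 -0.01645506  0.35986663]
```

View pics/m.png

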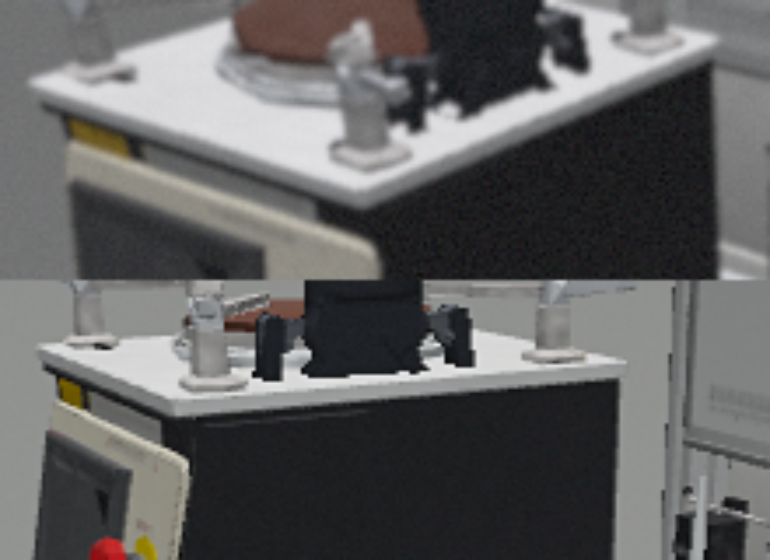

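```bash
python3 -m jog '[[[0,0,10,0],[0,0,20,0],[0,0,25,0],[0,0,25,0],[0,0,25,0],[0,0,25,0],[0,0,20,0],[0,0,0,0]]]'
```

```text
t: 1.15
tcp_pos: [0.625, 0.0001, 0.5573]
tool_rot: [1.0, 0.0, 0.003, 0.0]
force: [0.0, 0.2, -0.5]
finger_gap: 1.003
```

```bash
python3 -m jog '[[[0,-20,0,0],[0,-45,0,0],[-5,-50,0,0],[-5,-50,0,0],[-5,-50,0,0],[-5,-45,0,0],[0,-30,0,0],[0,0,0,0]]]'
python3 - <<'E'
from h import *
im,c=snap('wrist','w1.png'); np.save('c1.npy',c,allow_pickle=True)
E
```

```text
t: 2.15
tcp_pos: [0.604, -0.2938, 0.5524]
tool_rot: [1.0, -0.002, -0.002, -0.001]
force: [0.1, 0.2, 0.4]
finger_gap: 1.002
```

View pics/w1.png

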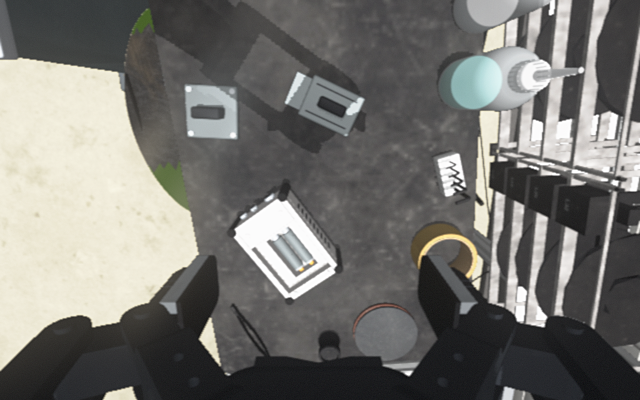

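Run:
```python
from h import *
c=np.load('c1.npy',allow_pickle=True).item(); im=cv2.imread('pics/w1.png');g=cv2.cvtColor(im,cv2.COLOR_BGR2GRAY)
def rect(m,off,z,name):
    n,l,s,_=cv2.connectedComponentsWithStats(m.astype(np.uint8)); 
    for i in sorted(range(1,n),key=lambda i:-s[i,4])[:2]:
        cn=cv2.findContours((l==i).astype(np.uint8),0,2)[0][0].reshape(-1,2)+off
        W=np.array([ray(c,u,v,z)[:2]*1000 for u,v in cn],np.float32); r=cv2.minAreaRect(W)
        print(name,s[i,4],np.round(r[0],1),np.round(r[1],1),round(r[2],1),'px',cn.mean(0).round())
rect(g[90:120,314:352]<50,(314,90),.048,'rib')
rect(g[60:145,280:375]>105,(280,60),.018,'body')
rect(g[60:145,280:375]>190,(280,60),.004,'lip')
rect(g[180:310,225:350]>170,(225,180),.064,'case')
cv2.imwrite('pics/z1.png',cv2.resize(np.hstack([im[60:190,270:400],im[180:310,225:355]]),None,fx=3,fy=3,interpolation=cv2.INTER_CUBIC))
```

```text
rib 168 [ 621.3 -229.3] [13.5 36.9] 64.3 px [331. 106.]
rib 1 [ 632.8 -233.8] [0. 0.] 0.0 px [340. 110.]
body 2362 [ 610.5 -223.7] [ 59.5 104.1] 64.9 px [323. 102.]
body 1 [ 560.2 -167.2] [0. 0.] 0.0 px [287.  60.]
lip 191 [ 567.4 -204.2] [47.  10.8] 61.3 px [294.  87.]
lip 147 [ 657.5 -229.9] [31.4 13.5] 44.5 px [355. 106.]
case 4735 [ 554.6 -434. ] [ 97.4 143.3] 35.8 px [288. 248.]
case 35 [ 534.2 -352.9] [13.7  5.1] 33.8 px [269. 198.]
```

View pics/z1.png

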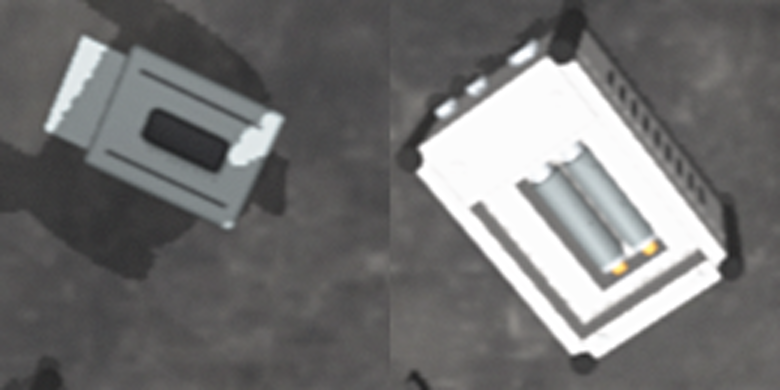

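```bash
python3 -m jog '[[[2,8,-15,9],[3,10,-35,9.5],[3,10,-40,9.5],[3,10,-40,9.5],[3,10,-40,9.5],[3,10,-40,9.5],[0,7,-30,8.5],[0,0,-10,0]]]' 100
python3 - <<'E'
from h import *
im,c=snap('wrist','w2.png'); np.save('c2.npy',c,allow_pickle=True); g=cv2.cvtColor(im,cv2.COLOR_RGB2GRAY)
p=proj(c,[.6213,-.229,.048]);print(p)
u,v=map(int,p);s=manip.sense();print(s['tcp_pos'],s['tool_rot'])
a=90;m=(g[max(0,v-a):v+a,max(0,u-a):u+a]<50).astype(np.uint8);n,l,st,ce=cv2.connectedComponentsWithStats(m)
i=l[a if v>=a else v,a if u>=a else u];print(i,st[i])
cn=cv2.findContours((l==i).astype(np.uint8),0,2)[0][0].reshape(-1,2)+(max(0,u-a),max(0,v-a))
r=cv2.minAreaRect(np.array([ray(c,x,y,.048)[:2]*1000 for x,y in cn],np.float32));print(r)
E
```

```text
t: 3.2
tcp_pos: [0.6212, -0.2231, 0.3022]
tool_rot: [0.843, 0.537, -0.001, -0.003]
force: [0.4, -0.9, -0.3]
finger_gap: 0.998
(np.float64(310.04645837600776), np.float64(212.65498327738533))
[ 0.62135453 -0.22375049  0.30219073] [ 0.84367337  0.53685156 -0.00113441 -0.00208993]
0 [    0     0   180   180 32063]
((624.7061157226562, -231.41046142578125), (134.86048889160156, 131.69578552246094), 65.04488372802734)
```

View pics/w2.png

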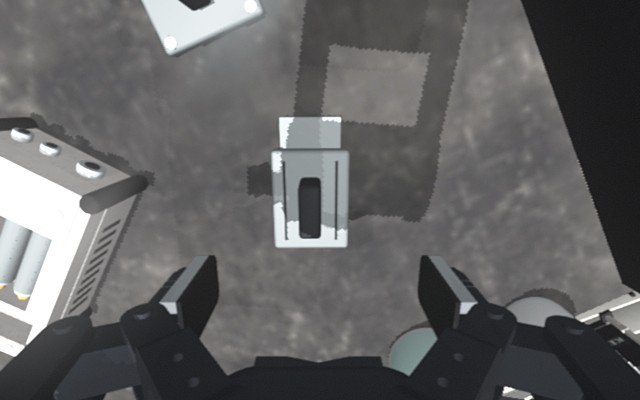

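```bash
python3 -m jog '[[[0,-3,-15,0],[0,-2.5,-25,0],[0,0,-25,0],[0,0,-20,0],[0,0,-15,0],[0,0,-6,0],[0,0,0,0],[0,0,0,0]]]' 100 20; python3 -m jog '[[[0,0,0,0],[0,0,0,0],[0,0,0,0],[0,0,0,0],[0,0,0,0],[0,0,0,0],[0,0,0,0],[0,0,0,0]]]' 0 25
```

```text
t: 4.25
tcp_pos: [0.6224, -0.2306, 0.1995]
tool_rot: [0.843, 0.537, 0.0, 0.001]
force: [-0.4, 0.7, 0.0]
finger_gap: 0.996
t: 5.25
tcp_pos: [0.622, -0.2304, 0.1988]
tool_rot: [0.843, 0.537, 0.0, 0.0]
force: [0.3, 0.6, 1.0]
finger_gap: 0.181
```

```bash
python3 -m jog '[[[0,0,10,0],[0,0,25,0],[0,0,40,-5],[4,-20,40,-8],[6,-35,30,-8],[6,-35,16,-8.2],[5,-30,0,0],[2,-20,0,0]]]'; python3 -m jog '[[[0,0,0,0],[0,0,0,0],[0,0,0,0],[0,0,0,0],[0,0,0,0],[0,0,0,0],[0,0,0,0],[0,0,0,0]]]'
python3 - <<'E'
from h import *
im,c=snap('wrist','w3.png'); np.save('c3.npy',c,allow_pickle=True); s=manip.sense();print(s['tcp_pos'],s['tool_rot'])
E
```

```text
t: 6.25
tcp_pos: [0.6447, -0.3719, 0.3599]
tool_rot: [0.952, 0.307, -0.0, 0.0]
force: [0.1, -0.0, -2.2]
finger_gap: 0.179
t: 7.25
tcp_pos: [0.645, -0.3705, 0.3597]
tool_rot: [0.952, 0.307, 0.0, 0.0]
force: [0.2, 0.0, -0.5]
finger_gap: 0.182
[ 0.64495391 -0.37050408  0.35969701] [ 9.51608975e-01  3.07311501e-01 -2.53370167e-06 -1.93052578e-05]
```

View pics/w3.png

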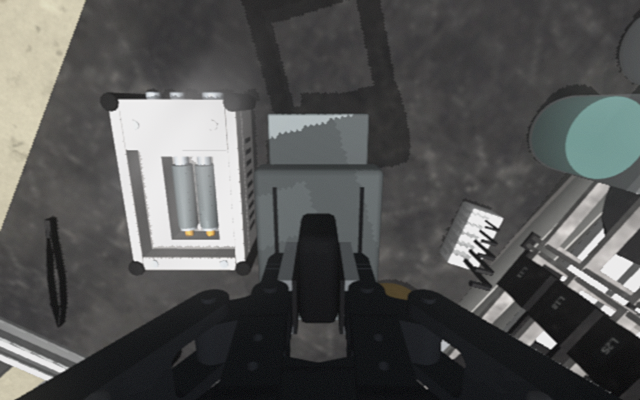

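Run:
```python
from h import *
im=cv2.imread('pics/w3.png')[85:280,95:265];g=cv2.cvtColor(im,cv2.COLOR_BGR2GRAY)
e=np.clip((g.astype(float)-200)*4.6,0,255).astype(np.uint8)
cv2.imwrite('pics/z3.png',cv2.resize(np.hstack([g,e]),None,fx=2.3,fy=2.9,interpolation=cv2.INTER_CUBIC))
for u in(128,140,150,215,222,228):print('col',u,[(v,int(g[v-85,u-95])) for v in range(140,160)])
for v in (170,200,225):print('row',v,[(u,int(g[v-85,u-95])) for u in list(range(112,152,1))+list(range(210,250))])
for u in (145,185,225):print('colb',u,[(v,int(g[v-85,u-95])) for v in range(240,275)])
```

```text
col 128 [(140, 235), (141, 236), (142, 236), (143, 235), (144, 235), (145, 236), (146, 236), (147, 237), (148, 239), (149, 233), (150, 144), (151, 99), (152, 103), (153, 105), (154, 104), (155, 107), (156, 106), (157, 107), (158, 111), (159, 114)]
col 140 [(140, 235), (141, 234), (142, 234), (143, 234), (144, 233), (145, 234), (146, 233), (147, 234), (148, 234), (149, 234), (150, 235), (151, 233), (152, 225), (153, 225), (154, 221), (155, 204), (156, 200), (157, 213), (158, 197), (159, 190)]
col 150 [(140, 234), (141, 233), (142, 233), (143, 233), (144, 233), (145, 234), (146, 233), (147, 233), (148, 234), (149, 234), (150, 233), (151, 233), (152, 233), (153, 233), (154, 233), (155, 233), (156, 233), (157, 234), (158, 234), (159, 235)]
col 215 [(140, 231), (141, 231), (142, 231), (143, 231), (144, 231), (145, 232), (146, 231), (147, 231), (148, 233), (149, 227), (150, 214), (151, 227), (152, 233), (153, 231), (154, 231), (155, 232), (156, 232), (157, 232), (158, 233), (159, 233)]
col 222 [(140, 231), (141, 230), (142, 230), (143, 232), (144, 231), (145, 231), (146, 231), (147, 232), 
[... 3801 characters left out ...]
08), (252, 111), (253, 111), (254, 110), (255, 108), (256, 119), (257, 181), (258, 234), (259, 238), (260, 235), (261, 235), (262, 235), (263, 236), (264, 235), (265, 235), (266, 236), (267, 237), (268, 237), (269, 201), (270, 115), (271, 76), (272, 84), (273, 85), (274, 82)]
colb 225 [(240, 237), (241, 238), (242, 237), (243, 237), (244, 239), (245, 235), (246, 194), (247, 170), (248, 151), (249, 112), (250, 98), (251, 101), (252, 100), (253, 102), (254, 101), (255, 96), (256, 107), (257, 168), (258, 235), (259, 236), (260, 199), (261, 200), (262, 223), (263, 229), (264, 229), (265, 229), (266, 228), (267, 232), (268, 238), (269, 201), (270, 114), (271, 79), (272, 80), (273, 82), (274, 80)]
```

View pics/z3.png

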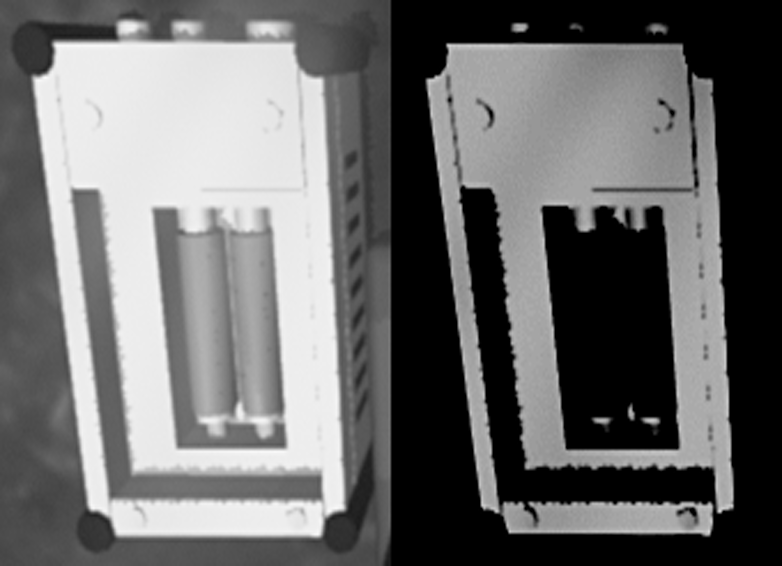

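Run:
```python
from h import *
c=np.load('c3.npy',allow_pickle=True).item()
P=lambda u,v,z=.064: ray(c,u,v,z)[:2]*1000
L=[P(128,150),P(215,150)];F=[P(145,257),P(185,257),P(225,257)];W=[P(128.5,170),P(133.5,200),P(137,225)]
ang=lambda a,b: np.degrees(np.arctan2(*(b-a)[::-1]))
print('yaws',ang(L[0],L[1])-90,ang(F[0],F[2])-90,ang(W[0],W[2]))
y=np.radians(-54.2)
for y in np.radians([-54.2,-55]):
    ex=np.array([np.cos(y),np.sin(y)]);ey=np.array([-ex[1],ex[0]])
    l=np.mean([p@ex for p in L]);f=np.mean([p@ex for p in F]);w=np.mean([p@ey for p in W]);rr=P(229.5,200)@ey
    print('len',f-l,'width',rr-w, 'case',P(185,269.5)@ex-l, P(124,200)@ey-w,P(241,200)@ey-w)
    o=(l+f)/2*ex+(w+40)*ey; print('origin',o)
# held cover: lip tip edge and sides
t=np.array([644.95,-370.5])
print(np.degrees(2*np.arctan2(.30731,.95161)))
for z in(.159,.163,.167):
  for u,v in((268,115),(368,115)): 
    d=ray(c,u,v,z)[:2]*1000-t; print(z,u,(d@ex).round(1),(d@ey).round(1))
```

```text
yaws -54.122603855618074 -54.13684476553471 -54.296447559095725
len 91.77683633425329 width 78.6073014521917 case 103.6630263703239 -7.561424819217592 88.0025321917278
origin [ 562.34049077 -445.1533969 ]
len 91.75804415472464 width 78.61294869948506 case 103.66094821659647 -7.545885949409524 88.00710092620182
origin [ 562.30260989 -445.24086995]
35.794367276778594
0.159 268 -63.6 -25.3
0.159 368 -64.3 23.6
0.163 268 -63.7 -24.7
0.163 368 -64.5 23.1
0.167 268 -63.9 -24.2
0.167 368 -64.6 22.5
```

```bash
python3 -m jog '[[[-15,2,0,0],[-30,4,-5,0],[-35,4,-15,0],[-35,4,-20,0],[-25,4,-20,0],[-10.5,1.5,-15,0],[0,0,-5,0],[0,0,0,0]]]' - 20; python3 -m jog '[[[0,0,-5,0],[0,0,-5,0],[0,0,-4,0],[0,0,-2,0],[0,0,0,0],[0,0,0,0],[0,0,0,0],[0,0,0,0]]]'
```

```text
t: 8.3
tcp_pos: [0.4951, -0.3514, 0.2799]
tool_rot: [0.952, 0.307, 0.0, 0.001]
force: [-0.3, 0.2, -1.0]
finger_gap: 0.184
t: 9.3
tcp_pos: [0.4945, -0.351, 0.2638]
tool_rot: [0.952, 0.307, 0.0, 0.0]
force: [-0.1, 0.0, -0.8]
finger_gap: 0.18
```

```bash
python3 -m jog '[[[0,0,-1,0],[0,0,-1,0],[0,0,-1,0],[0,0,-1,0],[0,0,-1,0],[0,0,-1,0],[0,0,-1,0],[0,0,0,0]]]'
python3 - <<'E'
from h import *
im,c=snap('wrist','w4.png'); np.save('c4.npy',c,allow_pickle=True)
im2,c2=snap('side','s4.png')
E
```

```text
t: 10.3
tcp_pos: [0.4937, -0.3496, 0.2595]
tool_rot: [0.952, 0.308, -0.001, -0.002]
force: [-5.1, 7.5, 18.1]
finger_gap: 0.179
```

View pics/w4.png

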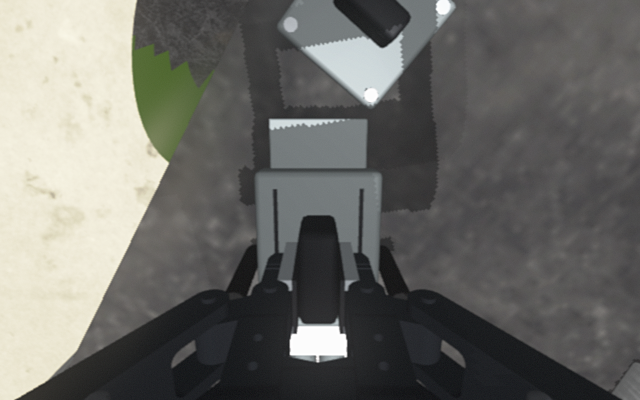

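```bash
python3 -m jog '[[[0,0,-1,0],[0,0,-1,0],[0,0,-1,0],[0,0,-1,0],[0,0,-1,0],[0,0,0,0],[0,0,0,0],[0,0,0,0]]]'
cat > tilt.py <<'E'
from h import *
def tilt(f):
    im,c=snap('wrist',f); s=manip.sense(); t=np.array(s['tcp_pos']); g=cv2.cvtColor(im,cv2.COLOR_RGB2GRAY)
    y=np.radians(-54.2); ex=np.array([np.cos(y),np.sin(y),0]); 
    out=[]
    for d in range(0,31,3):
        th=np.radians(d);a,b=np.cos(th),np.sin(th)
        f=lambda x,z: proj(c,t+ex*(x*a-(z-43)*b)/1000+np.array([0,0,-.156+(x*b+(z-43)*a)/1000]))
        out.append((d,round(f(-64,3)[1],1),round(f(-40,18)[1],1)))
    print(out); print('col', g[95:200,300].tolist()); print(s['tcp_pos'],s['force'])
E
python3 -c "
from tilt import *
tilt('w5.png')"
```

```text
t: 11.4
tcp_pos: [0.4927, -0.3481, 0.2541]
tool_rot: [0.951, 0.308, -0.002, -0.004]
force: [-8.3, 10.6, 19.9]
finger_gap: 0.178
[(0, np.float64(119.2), np.float64(174.6)), (3, np.float64(123.5), np.float64(176.6)), (6, np.float64(127.9), np.float64(178.8)), (9, np.float64(132.5), np.float64(181.2)), (12, np.float64(137.3), np.float64(183.8)), (15, np.float64(142.2), np.float64(186.5)), (18, np.float64(147.2), np.float64(189.3)), (21, np.float64(152.3), np.float64(192.4)), (24, np.float64(157.5), np.float64(195.5)), (27, np.float64(162.7), np.float64(198.8)), (30, np.float64(168.1), np.float64(202.1))]
col [87, 87, 88, 89, 89, 88, 86, 87, 83, 83, 84, 81, 83, 85, 86, 87, 90, 92, 94, 91, 79, 64, 58, 56, 56, 55, 55, 53, 52, 50, 57, 101, 142, 134, 121, 122, 122, 122, 122, 122, 122, 121, 123, 121, 123, 121, 124, 123, 123, 125, 124, 124, 122, 124, 124, 123, 124, 123, 124, 125, 125, 124, 124, 123, 125, 125, 122, 123, 124, 123, 124, 124, 124, 124, 123, 124, 125, 127, 119, 79, 78, 98, 104, 107, 115, 122, 122, 124, 123, 123, 122, 122, 123, 123, 124, 121, 122, 123, 122, 121, 124, 124, 124, 123, 122]
[ 0.49271321 -0.34814079  0.254116  ] [-7.86250487  9.43780081 19.64781586]
```

```bash
python3 -m jog '[[[0,0,-1,0],[0,0,-1,0],[0,0,-1,0],[0,0,-1,0],[0,0,-1,0],[0,0,-1,0],[0,0,0,0],[0,0,0,0]]]';python3 -c "
from tilt import *
tilt('w6.png')"|cut -c1-600
```

```text
t: 12.45
tcp_pos: [0.4919, -0.3468, 0.2475]
tool_rot: [0.951, 0.308, -0.003, -0.007]
force: [-8.9, 13.3, 21.2]
finger_gap: 0.18
[(0, np.float64(121.4), np.float64(176.6)), (3, np.float64(125.7), np.float64(178.6)), (6, np.float64(130.1), np.float64(180.8)), (9, np.float64(134.7), np.float64(183.2)), (12, np.float64(139.5), np.float64(185.7)), (15, np.float64(144.3), np.float64(188.5)), (18, np.float64(149.3), np.float64(191.3)), (21, np.float64(154.4), np.float64(194.3)), (24, np.float64(159.5), np.float64(197.5)), (27, np.float64(164.8), np.float64(200.7)), (30, np.float64(170.1), np.float64(204.1))]
col [90, 89, 88, 89, 87, 88, 89, 90, 91, 88, 86, 86, 86, 82, 83, 83, 83, 82, 84, 86, 88, 89, 90, 90, 91, 89, 89, 86, 71, 57, 52, 52, 52, 51, 51, 51, 50, 49, 51, 47, 55, 83, 112, 118, 116, 116, 117, 116, 117, 117, 116, 117, 117, 118, 117, 118, 118, 117, 117, 118, 117, 120, 118, 117, 119, 119, 119, 119, 120, 120, 120, 118, 118, 120, 120, 120, 119, 120, 119, 121, 119, 120, 122, 113, 81, 84, 97, 103, 110, 115, 119, 117, 119, 119, 119, 119, 118, 119, 118, 119, 119, 119, 120, 119, 119]
[ 0.49185935 -0.346817    0.24748606] [-10.59348034  13.26530412  20.40460322]
```

```bash
python3 -m jog '[[[0,0,-1,0],[0,0,-1,0],[0,0,-1,0],[0,0,-1,0],[0,0,2,0],[0,0,12,0],[0,0,20,0],[0,0,15,0]]]';python3 -c "
from tilt import *
tilt('w7.png')"|cut -c1-600
```

```text
t: 13.5
tcp_pos: [0.4949, -0.3516, 0.2919]
tool_rot: [0.952, 0.307, 0.0, 0.001]
force: [0.1, -0.2, -1.0]
finger_gap: 0.182
[(0, np.float64(115.6), np.float64(172.2)), (3, np.float64(120.0), np.float64(174.2)), (6, np.float64(124.5), np.float64(176.4)), (9, np.float64(129.2), np.float64(178.9)), (12, np.float64(134.0), np.float64(181.4)), (15, np.float64(139.0), np.float64(184.2)), (18, np.float64(144.1), np.float64(187.1)), (21, np.float64(149.2), np.float64(190.1)), (24, np.float64(154.5), np.float64(193.3)), (27, np.float64(159.9), np.float64(196.6)), (30, np.float64(165.3), np.float64(200.0))]
col [81, 81, 82, 82, 84, 86, 89, 92, 93, 91, 89, 76, 57, 52, 53, 52, 51, 49, 49, 50, 50, 50, 48, 51, 51, 48, 49, 50, 50, 50, 50, 49, 50, 50, 49, 51, 48, 51, 52, 48, 50, 51, 51, 49, 51, 47, 50, 71, 103, 114, 114, 113, 113, 112, 114, 112, 113, 113, 112, 113, 114, 113, 115, 115, 112, 115, 114, 113, 115, 116, 114, 116, 115, 114, 116, 115, 114, 117, 115, 115, 115, 115, 116, 116, 116, 117, 110, 85, 84, 91, 101, 108, 115, 115, 114, 114, 114, 116, 115, 114, 114, 114, 113, 114, 114]
[ 0.49530937 -0.35188755  0.29379763] [ 0.11506399 -0.58074589  0.74709046]
```

View pics/w7.png

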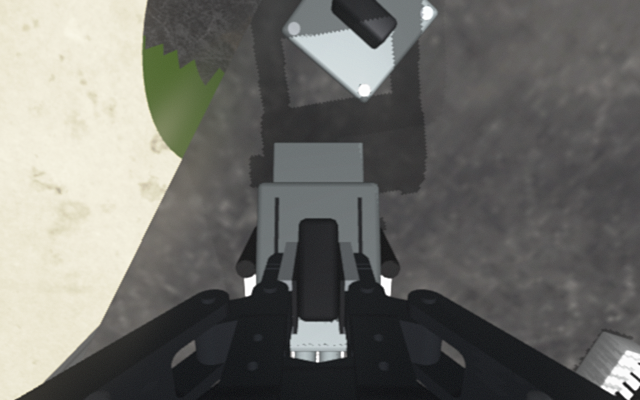

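```bash
python3 -m jog '[[[5,-7,12,0],[14,-20,5,0],[18,-25,0,0],[18,-25,0,0],[11,-15,0,0],[4.5,-6,-10,0],[0,0,-12,0],[0,0,0,0]]]';python3 -c "
from tilt import *
tilt('w8.png')"|cut -c1-300 | tail -1; python3 -c "
from h import *
s=manip.sense();print(s['tcp_pos'],s['force'])
y=np.radians(-54.2);ex=np.array([np.cos(y),np.sin(y)]);ey=np.array([-ex[1],ex[0]])
d=np.array(s['tcp_pos'][:2])*1000-[562.3,-445.2];print('inst x,y',d@ex,d@ey)"
```

```text
t: 14.55
tcp_pos: [0.5641, -0.4477, 0.2831]
tool_rot: [0.952, 0.307, -0.001, -0.003]
force: [0.6, 0.2, -1.9]
finger_gap: 0.18
[ 0.56437536 -0.44798375  0.28420053] [-0.23042915 -0.3084644  -0.96819662]
[ 0.56437536 -0.44798375  0.28420053] [-0.23042915 -0.3084644  -0.96819662]
inst x,y 3.471796969193612 0.054875762474919564
```

View pics/w8.png

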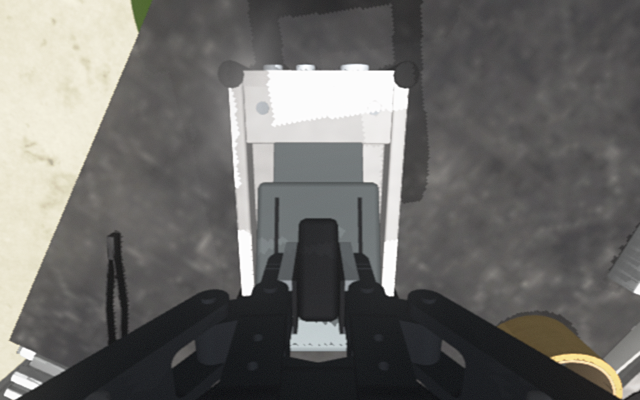

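```bash
cat > st.py <<'E'
from h import *
s=manip.sense()
y=np.radians(-54.2);ex=np.array([np.cos(y),np.sin(y)]);ey=np.array([-ex[1],ex[0]])
d=np.array(s['tcp_pos'][:2])*1000-[562.3,-445.2];f=np.array(s['force']);print('inst x,y,z',(d@ex).round(1),(d@ey).round(1),round(s['tcp_pos'][2]*1000,1),'F',(f[:2]@ex).round(1),(f[:2]@ey).round(1),f[2].round(1),'T',np.round(s['ft_torque'],2))
E
python3 -m jog '[[[0.8,-1,0,0],[0.8,-1,0,0],[0,0,0,0],[0,0,-4,0],[0,0,-4,0],[0,0,0,0],[0,0,0,0],[0,0,0,0]]]'; python3 st.py
python3 - <<'E'
from h import *
im,c=snap('wrist','w9.png');g=cv2.cvtColor(im,cv2.COLOR_RGB2GRAY)
for u in(260,300,340): print(u,g[125:190,u].tolist())
t=manip.sense()['tcp_pos']
for z in(.060,.064): print(z,[np.round((np.array(ray(c,318,v,z)[:2])*1000-[562.3,-445.2])@[.585,-.811],1) for v in range(138,160,3)])
E
```

```text
t: 15.6
tcp_pos: [0.5666, -0.451, 0.2778]
tool_rot: [0.952, 0.307, 0.0, 0.0]
force: [0.4, 0.4, -0.5]
finger_gap: 0.181
inst x,y,z 7.3 0.1 277.8 F -0.1 0.6 -0.5 T [ 0.03 -0.01  0.04]
260 [220, 219, 220, 219, 218, 220, 221, 217, 188, 182, 202, 207, 206, 207, 207, 206, 206, 207, 207, 207, 208, 209, 209, 209, 209, 210, 210, 208, 209, 208, 208, 208, 207, 205, 205, 206, 202, 204, 202, 203, 205, 206, 207, 208, 209, 210, 209, 209, 209, 207, 209, 207, 206, 207, 205, 206, 207, 202, 169, 122, 98, 94, 99, 99, 100]
300 [223, 222, 222, 222, 223, 223, 224, 222, 193, 176, 212, 219, 218, 218, 219, 221, 212, 158, 119, 117, 120, 121, 120, 121, 121, 120, 119, 120, 120, 119, 118, 118, 119, 119, 119, 119, 119, 119, 117, 117, 118, 117, 117, 118, 118, 118, 117, 118, 119, 117, 116, 118, 118, 117, 118, 118, 113, 87, 88, 97, 103, 110, 113, 115, 117]
340 [221, 222, 222, 224, 221, 223, 225, 224, 198, 182, 210, 219, 217, 218, 218, 220, 211, 158, 120, 117, 121, 121, 120, 121, 119, 120, 121, 121, 119, 121, 119, 120, 120, 119, 119, 120, 119, 119, 118, 116, 117, 119, 119, 120, 118, 119, 118, 118, 117, 118, 117, 116, 118, 116, 119, 119, 111, 89, 88, 96, 102, 111, 113, 115, 117]
0.06 [np.float64(-43.8), np.float64(-42.1), np.float64(-40.5), np.float64(-38.8), np.float64(-37.2), np.float64(-35.5), np.float64(-33.9), np.float64(-32.2)]
0.064 [np.float64(-44.2), np.float64(-42.6), np.float64(-41.0), np.float64(-39.4), np.float64(-37.7), np.float64(-36.1), np.float64(-34.5), np.float64(-32.8)]
```

```bash
python3 -m jog '[[[0,0,-3,0],[0,0,-4,0],[0,0,-3,0],[0,0,-2,0],[0,0,-1,0],[0,0,-1,0],[0,0,0,0],[0,0,0,0]]]'; python3 st.py
python3 - <<'E'
from h import *
im,c=snap('wrist','w10.png');g=cv2.cvtColor(im,cv2.COLOR_RGB2GRAY)
print(g[125:190,300].tolist())
E
```

```text
t: 16.65
tcp_pos: [0.5666, -0.451, 0.2638]
tool_rot: [0.952, 0.307, 0.0, 0.0]
force: [0.0, -0.4, -2.3]
finger_gap: 0.177
inst x,y,z 7.2 0.1 263.8 F 0.3 -0.2 -2.3 T [-0.  0.  0.]
[190, 190, 190, 190, 190, 189, 189, 190, 189, 189, 180, 157, 156, 181, 186, 187, 178, 133, 98, 97, 101, 99, 100, 99, 99, 101, 98, 99, 99, 101, 100, 99, 100, 100, 98, 98, 99, 98, 99, 99, 99, 100, 99, 99, 98, 99, 99, 99, 100, 99, 100, 99, 97, 98, 99, 101, 95, 73, 73, 79, 89, 93, 96, 98, 97]
```

```bash
python3 -m jog '[[[-1.2,1.6,-0.5,0],[-2.3,3.2,-0.5,0],[-2.3,3.2,0,0],[-2.3,3.2,0,0],[-2.3,3.2,0,0],[-1.2,1.6,0,0],[0,0,0,0],[0,0,0,0]]]'; python3 st.py
python3 - <<'E'
from h import *
im,c=snap('wrist','w11.png');g=cv2.cvtColor(im,cv2.COLOR_RGB2GRAY)
print(g[125:225,300].tolist()); print(g[125:225,260].tolist())
E
```

```text
t: 17.7
tcp_pos: [0.555, -0.4351, 0.2628]
tool_rot: [0.952, 0.307, 0.0, 0.0]
force: [-0.1, -0.6, -1.6]
finger_gap: 0.179
inst x,y,z -12.5 0.0 262.8 F 0.4 -0.5 -1.6 T [-0.01 -0.01 -0.02]
[218, 221, 220, 221, 221, 221, 220, 222, 221, 223, 222, 223, 222, 222, 222, 222, 223, 222, 222, 221, 221, 222, 223, 222, 222, 222, 223, 223, 223, 224, 225, 224, 224, 224, 224, 225, 224, 225, 224, 223, 223, 223, 224, 223, 222, 222, 221, 222, 223, 226, 196, 129, 115, 121, 122, 122, 118, 91, 92, 102, 107, 113, 119, 119, 119, 120, 120, 118, 119, 119, 119, 117, 119, 119, 118, 118, 120, 118, 118, 119, 118, 119, 121, 118, 118, 119, 119, 119, 118, 119, 118, 117, 119, 119, 117, 97, 75, 56, 43, 39]
[218, 219, 219, 218, 219, 219, 218, 203, 180, 179, 182, 181, 183, 182, 181, 181, 180, 181, 181, 193, 214, 222, 222, 221, 221, 221, 222, 221, 222, 222, 221, 221, 222, 222, 220, 221, 222, 221, 220, 220, 221, 220, 221, 222, 221, 221, 222, 223, 223, 222, 193, 180, 202, 211, 208, 209, 211, 207, 172, 126, 101, 96, 101, 104, 104, 103, 105, 104, 102, 104, 105, 105, 105, 104, 106, 106, 105, 106, 104, 106, 106, 105, 106, 108, 107, 109, 107, 108, 107, 108, 106, 109, 108, 109, 108, 108, 108, 107, 109, 111]
```

```bash
python3 -m jog '[[[0,0,-1.5,0],[0,0,-1.5,0],[0.9,-1.3,-1.6,0],[0.9,-1.3,-1.6,0],[0.9,-1.3,-1.6,0],[0.9,-1.3,-1.6,0],[0.9,-1.3,-1.6,0],[0,0,0,0]]]'; python3 st.py
python3 - <<'E'
from h import *
im,c=snap('wrist','w12.png');g=cv2.cvtColor(im,cv2.COLOR_RGB2GRAY)
print(g[130:200,300].tolist())
E
```

```text
t: 18.75
tcp_pos: [0.5599, -0.442, 0.2536]
tool_rot: [0.952, 0.307, 0.001, 0.001]
force: [-0.9, 0.7, 5.9]
finger_gap: 0.184
inst x,y,z -4.0 -0.0 253.6 F -1.1 -0.3 5.9 T [0.35 0.27 0.03]
[222, 222, 223, 223, 223, 223, 224, 223, 223, 224, 224, 224, 224, 224, 224, 224, 224, 223, 223, 223, 223, 222, 223, 222, 221, 221, 222, 221, 221, 223, 224, 189, 132, 122, 127, 129, 130, 129, 128, 128, 127, 129, 126, 111, 89, 97, 106, 112, 116, 123, 124, 124, 124, 123, 123, 123, 123, 123, 123, 122, 124, 123, 124, 123, 122, 123, 122, 123, 121, 121]
```

```bash
python3 -m jog '[[[0.6,-0.8,-1.6,0],[0.6,-0.8,-1.6,0],[0.6,-0.8,-1.6,0],[0.6,-0.8,-1.6,0],[0.6,-0.8,-1.6,0],[0.5,-0.6,-1.6,0],[0,0,-1,0],[0,0,0,0]]]'; python3 st.py
python3 - <<'E'
from h import *
im,c=snap('wrist','w13.png');g=cv2.cvtColor(im,cv2.COLOR_RGB2GRAY)
print(g[130:200,300].tolist())
E
```

```text
t: 19.8
tcp_pos: [0.564, -0.4476, 0.2439]
tool_rot: [0.952, 0.307, 0.001, 0.003]
force: [2.0, -2.0, 6.0]
finger_gap: 0.183
inst x,y,z 3.0 -0.0 243.9 F 2.8 0.4 6.0 T [-0.02  0.07  0.07]
[190, 190, 191, 189, 190, 189, 190, 187, 188, 188, 188, 187, 187, 187, 187, 188, 187, 165, 126, 107, 106, 106, 106, 106, 106, 106, 107, 106, 105, 107, 104, 106, 107, 101, 74, 61, 65, 76, 85, 89, 94, 96, 98, 104, 104, 105, 103, 104, 103, 102, 103, 103, 103, 103, 103, 103, 102, 103, 102, 101, 101, 102, 101, 102, 102, 101, 100, 100, 100, 101]
```

```bash
python3 -m jog '[[[0,0,-1,0],[0,0,-1,0],[0,0,-1,0],[0,0,-0.5,0],[0,0,0,0],[0,0,0,0],[0,0,0,0],[0,0,0,0]]]'; python3 st.py
python3 - <<'E'
from h import *
im,c=snap('wrist','w14.png');g=cv2.cvtColor(im,cv2.COLOR_RGB2GRAY)
a=cv2.cvtColor(cv2.imread('pics/w3.png'),cv2.COLOR_BGR2GRAY)
print(g[140:180,300].tolist());print('w3 flat',a[155:180,300].tolist())
E
```

```text
t: 20.85
tcp_pos: [0.5646, -0.4484, 0.2413]
tool_rot: [0.952, 0.307, 0.002, 0.005]
force: [1.8, -4.0, 6.5]
finger_gap: 0.183
inst x,y,z 3.9 -0.1 241.3 F 4.3 -0.8 6.5 T [-0.19 -0.04  0.05]
[188, 188, 190, 188, 166, 128, 109, 105, 106, 106, 106, 107, 104, 106, 104, 105, 106, 105, 104, 105, 106, 100, 69, 58, 62, 71, 81, 87, 90, 92, 97, 100, 102, 103, 102, 100, 102, 103, 102, 102]
w3 flat [98, 98, 100, 101, 99, 99, 99, 99, 94, 72, 56, 58, 56, 58, 66, 76, 86, 88, 91, 93, 96, 98, 100, 96, 99]
```

```bash
python3 -m jog '[[[0,0,-1,0],[0,0,-1,0],[0,0,0,0],[0,0,0,0],[0,0,0,0],[0,0,0,0],[0,0,0,0],[0,0,0,0]]]'; python3 st.py
python3 - <<'E'
from h import *
im,c=snap('wrist','w15.png');g=cv2.cvtColor(im,cv2.COLOR_RGB2GRAY)
print(g[135:180,300].tolist())
# ledge edge / body edge inst x for z guesses
for v in range(138,166,2): print(v,[round(float((np.array(ray(c,300,v,z)[:2])*1000-[562.3,-445.2])@[.585,-.811]),1) for z in(.058,.062,.064,.066,.07)])
E
```

```text
t: 21.9
tcp_pos: [0.5649, -0.4489, 0.2397]
tool_rot: [0.952, 0.307, 0.002, 0.006]
force: [2.7, -4.0, 7.1]
finger_gap: 0.177
inst x,y,z 4.5 -0.1 239.7 F 4.9 -0.2 7.1 T [-0.38 -0.21  0.07]
[189, 188, 188, 188, 185, 188, 186, 173, 146, 113, 104, 104, 106, 105, 107, 106, 106, 105, 104, 103, 104, 103, 104, 104, 103, 81, 61, 60, 60, 66, 77, 86, 88, 92, 94, 97, 101, 101, 101, 101, 101, 100, 100, 100, 101]
138 [-47.9, -48.4, -48.6, -48.9, -49.3]
140 [-47.1, -47.5, -47.8, -48.0, -48.5]
142 [-46.2, -46.7, -46.9, -47.2, -47.7]
144 [-45.3, -45.8, -46.1, -46.4, -46.9]
146 [-44.4, -45.0, -45.2, -45.5, -46.1]
148 [-43.5, -44.1, -44.4, -44.7, -45.3]
150 [-42.6, -43.2, -43.5, -43.8, -44.4]
152 [-41.7, -42.4, -42.7, -43.0, -43.6]
154 [-40.8, -41.5, -41.8, -42.1, -42.8]
156 [-39.9, -40.6, -41.0, -41.3, -42.0]
158 [-39.0, -39.7, -40.1, -40.4, -41.1]
160 [-38.1, -38.9, -39.2, -39.6, -40.3]
162 [-37.2, -38.0, -38.4, -38.7, -39.5]
164 [-36.3, -37.1, -37.5, -37.9, -38.6]
```

```bash
python3 -m jog '[[[0.4,-0.5,-1,0],[0.4,-0.5,-1,0],[0,0,-0.5,0],[0,0,0,0],[0,0,0,0],[0,0,0,0],[0,0,0,0],[0,0,0,0]]]'; python3 st.py
python3 - <<'E'
from h import *
im,c=snap('wrist','w16.png')
for f,vs in(('w3.png',(168,172)),('w13.png',(168,172)),('w16.png',(164,168,172))):
    g=cv2.cvtColor(cv2.imread('pics/'+f),cv2.COLOR_BGR2GRAY).astype(int)
    for v in vs:
        r=g[v,235:405];print(f,v,(235+np.where(np.abs(np.diff(r))>14)[0]).tolist())
    print(f,g[130:180,300].tolist())
E
```

```text
t: 22.95
tcp_pos: [0.5656, -0.45, 0.2373]
tool_rot: [0.952, 0.307, 0.002, 0.006]
force: [1.9, -4.2, 7.3]
finger_gap: 0.188
inst x,y,z 5.8 -0.1 237.3 F 4.5 -0.9 7.3 T [-0.34 -0.09  0.04]
w3.png 168 [237, 238, 239]
w3.png 172 [238, 239, 247, 248, 251]
w3.png [172, 120, 97, 100, 98, 101, 99, 100, 98, 101, 100, 100, 99, 101, 101, 99, 100, 99, 100, 99, 100, 100, 100, 98, 99, 98, 98, 100, 101, 99, 99, 99, 99, 94, 72, 56, 58, 56, 58, 66, 76, 86, 88, 91, 93, 96, 98, 100, 96, 99]
w13.png 168 [236, 237, 238, 252, 253, 254, 380, 381, 382, 383, 396, 397]
w13.png 172 [236, 237, 238, 251, 252, 382, 383, 384, 395, 396, 397]
w13.png [190, 190, 191, 189, 190, 189, 190, 187, 188, 188, 188, 187, 187, 187, 187, 188, 187, 165, 126, 107, 106, 106, 106, 106, 106, 106, 107, 106, 105, 107, 104, 106, 107, 101, 74, 61, 65, 76, 85, 89, 94, 96, 98, 104, 104, 105, 103, 104, 103, 102]
w16.png 164 [250, 251, 252, 253, 382, 383, 384, 399, 400, 401]
w16.png 168 [249, 250, 384, 385, 386, 399, 400, 401]
w16.png 172 [248, 249, 250, 385, 386, 399, 400]
w16.png [189, 189, 189, 189, 189, 188, 187, 188, 190, 186, 162, 124, 106, 103, 105, 106, 106, 103, 103, 105, 104, 104, 104, 103, 102, 103, 103, 103, 90, 67, 61, 60, 64, 68, 78, 84, 89, 94, 94, 98, 98, 100, 100, 100, 100, 99, 98, 101, 100, 99]
```

```bash
python3 -m jog '[[[-0.6,0.8,-1,0],[-0.6,0.8,-1,0],[-0.6,0.8,-1,0],[0,0,-1,0],[0,0,0,0],[0,0,0,0],[0,0,0,0],[0,0,0,0]]]'; python3 st.py
python3 - <<'E'
from h import *
im,c=snap('wrist','w17.png')
g=cv2.cvtColor(im,cv2.COLOR_RGB2GRAY).astype(int)
for v in(160,164,168):
    r=g[v,235:405];print(v,(235+np.where(np.abs(np.diff(r))>14)[0]).tolist())
print(g[130:180,300].tolist())
E
```

```text
t: 24.0
tcp_pos: [0.5649, -0.4489, 0.2362]
tool_rot: [0.952, 0.307, 0.004, 0.01]
force: [2.4, -5.0, 15.3]
finger_gap: 0.181
inst x,y,z 4.6 -0.0 236.2 F 5.5 -1.0 15.3 T [-0.55 -0.15  0.01]
160 [253, 254, 255, 379, 380, 381, 382, 400, 401, 402]
164 [249, 250, 251, 383, 384, 385, 400, 401, 402]
168 [248, 249, 250, 385, 386, 387, 399, 400, 401]
[189, 189, 187, 187, 187, 186, 188, 185, 186, 186, 175, 148, 105, 101, 104, 104, 105, 103, 101, 103, 103, 103, 102, 102, 102, 101, 103, 97, 69, 60, 61, 62, 64, 73, 81, 86, 91, 92, 94, 97, 98, 98, 98, 99, 98, 101, 97, 98, 100, 98]
```

```bash
python3 -m jog '[[[0,0,1,0],[0,0,1,0],[0,0,1,0],[0,0,0,0],[0,0,0,0],[0,0,0,0],[0,0,0,0],[0,0,0,0]]]'; python3 st.py; python3 -m jog '[[[0,0,0,0],[0,0,0,0],[0,0,0,0],[0,0,5,0],[0,0,15,0],[-6,8,30,0],[-12,17,30,0],[-12,17,20,0]]]' 45; python3 st.py
```

```text
t: 25.05
tcp_pos: [0.564, -0.4475, 0.2362]
tool_rot: [0.952, 0.307, 0.003, 0.007]
force: [2.0, -4.1, 7.8]
finger_gap: 0.182
inst x,y,z 2.9 0.0 236.2 F 4.5 -0.8 7.8 T [-0.63 -0.41 -0.01]
t: 26.05
tcp_pos: [0.5317, -0.4024, 0.3342]
tool_rot: [0.952, 0.307, 0.0, 0.001]
force: [-0.2, 0.2, -0.5]
finger_gap: 0.45
inst x,y,z -52.6 0.2 334.2 F -0.3 -0.1 -0.5 T [-0.    0.02 -0.07]
```

```bash
python3 -m jog '[[[10,3,6,0],[20,6,10,0],[22,6,10,0],[22,6,0,0],[22,6,0,0],[13,3,0,0],[4,2,0,0],[0,0,0,0]]]'
python3 - <<'E'
from h import *
im,c=snap('wrist','w18.png');np.save('c18.npy',c,allow_pickle=True); print(manip.sense()['t'],manip.sense()['tcp_pos'])
g=cv2.cvtColor(im,cv2.COLOR_RGB2GRAY)
hsv=cv2.cvtColor(im,cv2.COLOR_RGB2HSV)
y=np.radians(-54.2);ex=np.array([np.cos(y),np.sin(y)]);ey=np.array([-ex[1],ex[0]])
# rectified top plane z=.062, 1 px = 1 mm, inst frame x -90..65 (rows), y -50..50 (cols)
X,Y=np.meshgrid(np.arange(-50,51),np.arange(-90,66))
W=np.array([562.3,-445.2])[None,None]+Y[...,None]*ex+X[...,None]*ey
uv=np.array([[proj(c,[*(w/1000),.062]) for w in r] for r in W],np.float32)
T=cv2.remap(g,uv[...,0],uv[...,1],cv2.INTER_LINEAR)
m=((T>60)&(T<170)).astype(np.uint8)
for yy in range(-90,66,4): print(yy,' '.join('%3d'%v for v in T[yy+90,::5]))
E
```

```text
t: 27.05
tcp_pos: [0.6449, -0.3707, 0.3577]
tool_rot: [0.952, 0.307, -0.0, -0.0]
force: [-0.2, -0.8, 0.0]
finger_gap: 0.453
27.1 [ 0.64457994 -0.37087984  0.35785882]
-90  80  85  96  82  90  92  93  90  75  71  88 104  98  97 102 113 115  96  86  82  88
-86  52  51  34  35  35  36  70 164 109  71 140 169 107 103 100 162 157 152  91  87  78
-82  53  53 204 237 237 237 237 236 235 234 232 229 228 227 228 228 227 227  94  90  84
-78  52  48 238 236 237 237 236 235 234 232 230 229 228 229 230 229 228 226 122  93  81
-74  97 237 234 237 236 237 236 235 233 232 230 229 230 231 231 230 230 227 204 228 107
-70  98 237 234 237 237 236 236 234 232 231 231 231 232 232 232 230 227 226 210 228 107
-66 100 236 233 237 236 236 234 234 233 231 232 231 233 233 233 231 229 228 201 230 104
-62 100 237 234 237 213 235 233 232 232 232 232 234 234 234 232 229 226 229 216 230 104
-58 102 237 236 236 235 234 233 232 232 232 234 234 235 234 232 230 229 229 208 232 103
-54  98 236 235 235 235 234 232 232 233 233 234 235 235 233 232 230 229 230 209 233 100
-50  96 236 235 235 234 233 233 233 233 235 235 234 2
[... 1778 characters left out ...]
  93
34 117 236 101  95 203 163 162 165 165 165 165 167 168 168 156 159 104 240 235 239  93
38 112 236  98  94 168 150 150 150 151 151 151 153 154 153 144 144 110 147 221 239  93
42 110 235 101  97 104 105 107 108 107 106 104 104 104 104 103 100  99  99 216 238  86
46 104 235 114 122 125 123 122 118 126 121 119 118 118 118 114 111 114 105 221 206  34
50  77 213 234 235 190 233 233 233 234 235 236 236 237 237 237 230 208 238 222  30  34
54  50  49 230 230 228 232 232 233 233 234 236 236 236 237 237 231 228 237  70  38  34
58  50  56 176 223 233 233 233 234 236 236 237 237 238 237 238 237 238 239  43  39  65
62  48  50  83  81  83  83  81  83  81  79  81  80  80  81  78  78  79  72  33  32  80
```

Run:
```python
from h import *
c=np.load('c18.npy',allow_pickle=True).item();g=cv2.cvtColor(cv2.imread('pics/w18.png'),cv2.COLOR_BGR2GRAY)
y=np.radians(-54.2);ex=np.array([np.cos(y),np.sin(y)]);ey=np.array([-ex[1],ex[0]])
def S(x,yy,z=.062):
    w=(np.array([562.3,-445.2])+x*ex+yy*ey)/1000;u,v=proj(c,[*w,z]);return float(cv2.remap(g,np.array([[u]],np.float32),np.array([[v]],np.float32),1)[0,0])
for yy in(-15,-10,10,15): print('front y',yy,[round(S(x,yy)) for x in range(-48,-30)],'rear',[round(S(x,yy)) for x in range(30,50)])
for x in(-34,-20,0,20,34): print('x',x,'left',[round(S(x,q)) for q in range(-33,-22)],'right',[round(S(x,q)) for q in range(18,42)])
```

```text
front y -15 [234, 231, 188, 171, 175, 163, 123, 97, 104, 136, 150, 161, 176, 175, 175, 173, 173, 174] rear [73, 72, 109, 158, 165, 163, 164, 163, 150, 125, 108, 105, 108, 108, 106, 105, 118, 159, 207, 232]
front y -10 [235, 232, 192, 175, 161, 134, 111, 94, 102, 131, 138, 152, 175, 176, 177, 175, 175, 175] rear [78, 74, 112, 160, 165, 163, 164, 163, 151, 124, 108, 104, 107, 107, 106, 105, 126, 184, 230, 236]
front y 10 [236, 233, 197, 175, 171, 146, 119, 104, 111, 134, 151, 166, 174, 174, 174, 173, 174, 173] rear [168, 167, 167, 168, 168, 168, 168, 168, 154, 123, 105, 103, 104, 105, 103, 102, 118, 183, 237, 239]
front y 15 [234, 232, 201, 177, 177, 173, 147, 114, 117, 139, 149, 161, 176, 176, 175, 175, 175, 174] rear [168, 168, 165, 168, 168, 168, 169, 168, 153, 124, 105, 103, 104, 104, 102, 100, 118, 179, 233, 238]
x -34 left [108, 129, 173, 212, 209, 170, 163, 170, 170, 171, 171] right [177, 177, 177, 177, 177, 177, 177, 177, 178, 173, 160, 143, 119, 100, 94, 92, 118, 183, 227, 235, 234, 229, 228, 234]
x -20 left [104, 129, 193, 227, 216, 171, 158, 167, 167, 168, 170] right [170, 140, 108, 122, 157, 171, 172, 172, 173, 170, 159, 139, 115, 88, 76, 76, 99, 149, 192, 226, 235, 226, 230, 236]
x 0 left [92, 122, 179, 214, 214, 174, 160, 164, 166, 167, 168] right [161, 126, 94, 124, 162, 169, 168, 168, 169, 166, 151, 133, 108, 78, 62, 64, 103, 172, 227, 237, 237, 236, 236, 237]
x 20 left [95, 128, 192, 234, 227, 184, 159, 161, 165, 164, 164] right [157, 123, 83, 102, 147, 163, 164, 163, 164, 160, 148, 130, 107, 75, 58, 58, 93, 147, 185, 225, 237, 232, 227, 234]
x 34 left [95, 121, 170, 203, 211, 175, 157, 161, 163, 162, 162] right [164, 158, 156, 158, 160, 159, 160, 159, 160, 157, 144, 129, 104, 71, 90, 173, 230, 240, 238, 237, 237, 235, 235, 237]
```

Run:
```python
from h import *
im,c=snap('scene','sc9.png');a=cv2.imread('pics/scene0.png');b=im[:,:,::-1]
d=cv2.absdiff(a,b).max(2);print('blank plate diff',d[195:250,230:295].mean(),np.percentile(d[195:250,230:295],98),' old cover spot',d[160:200,285:335].mean())
s=manip.sense();print(s['t'],np.abs(s['qd']).max(),s['force'])
print(manip.sign_off())
```

```text
blank plate diff 17.2593006993007 52.0  old cover spot 31.997
27.15 0.004381050590896367 [-1.00738421  0.43669376  0.51970571]
the job is handed in; nothing more can be done
None
```

The cover is back in the recess, flat and home, with its lip under the ledge. I handed the job in at about 27 s, with the gripper open and holding still well clear.

**How it was done:**
- The tool can only point straight down. I gripped the rib at 20–25 N and tilted the cover about 17° in the grip by pressing its top end on the case edge. That raised the top edge and dropped the lip.
- I lowered the lip into the recess, slid it about 18 mm under the ledge and swung the top edge down. I pressed until the resistance jumped to about 15 N, then let go.

**Last checks** (wrist image, measured with the gripper away, assuming the cover's top face is at its home height):
- **Position:** the body runs from x about -40.5 to 39.5 mm and y about -28.5 to 29.5 mm, so it sits within about 1 mm of the recess centre.
- **Tilt:** the side edges are parallel to within about 0.3 mm from front to rear, so the tilt is under about 0.5°.

**What disagreed or failed:**
- **Contact height:** full contact came about 7 mm lower than planned (tool height 236 mm instead of 243 mm). Most likely the rib slid in the pads; the cover's final position does not show an error.
- **Blank plate:** my image comparison was inconclusive, with moderate differences around the plate that could be shadow. The logged forces show no sign of contact there, and the cover passed above it.
- **Pictures:** I had used all 12 viewings before the lip was hooked, so every check after that was numeric only.

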